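Put the spacer bars back in the changeover case and shut it

ROBOT

A 7-joint arm with a two-finger parallel gripper is mounted at the origin on the work surface. World frame = base frame: x ahead of the robot, y to its left, z up, the work surface at z = 0. Lengths are in m, angles in rad, forces in N, time in s.
With the tool pointing down it reaches from about 0.425 to 0.925 m from the base axis. Payload 6.8 kg.
Tool frame: the origin (TCP) lies midway between the tips of the shut fingers; the grasp point (between the pads) lies 19 mm behind it (bot.hold_point_z is the distance from the TCP to the grasp point, in m); z points along the fingers, y is the line along which they close (so a half turn about z gives the same grasp; the last joint's range is limited). The gripper opens to 85 mm and grips with 20 to 120 N. Pads are 22 mm wide; open, the fingers measure 114 mm over their backs; the gripper's body (76 mm by 85 mm) begins 54 mm behind the grasp point. The pads swing forward as they close: fully open they stand 13 mm farther back than shut.
Start: joints at [1.164, 0.477, 0.022, 1.555, -0.011, 1.109, -0.083], TCP at [0.199, -0.645, 0.231] pointing down, gripper open.
Joint ranges: [-2.96, 2.96], [-0.34, 2.1], [-1.41, 1.46], [0.24, 2.44], [-1.37, 4.51], [0.17, 1.92], [-2.96, 2.96]. Speed limits (rad/s): [2.39, 2.39, 3.14, 3.14, 3.14, 3.14, 3.14].

INTERFACE

Orientations are given as a unit quaternion [w, x, y, z].
In Python, from station import bot gives the robot as it stands. The module is installed in compiled form; this text tells all that it offers.
- The arm moves only by the tool step_arm, never from a script. Its argument "increments" is a list that holds one entry, the list of rows, each a list of 7 numbers: the opening, from -1 (shut) to 1 (fully open), then the shift along the tool's x, y, z in mm, then the turn, a rotation vector about the tool's x, y, z in degrees. In form: [[[grip, x, y, z, ax, ay, az], ...]]. A call has 1 to 10 rows; each row is the pose to reach, as a shift and turn from the pose commanded when the call began, along the tool's axes at that moment; what a row does not reach only later rows make up. A row lasts 1/12 s, in which the tool goes at most 41.7 mm and 7.16 degrees, less where a joint would pass 70% of its speed; a pose out of reach is approached as far as the arm can. A call with a gripper value outside its range is refused whole. The fingers move at their own pace and stop on an object; "force" is the grip in N (left out, the last holds). Time passes only in rows, so rows that repeat a pose let the fingers close. It gives the time, the measured TCP pose, the force, the opening and the grip force at its end, in the units of the state.
- bot.get_obs(): the state, without advancing time (a new reading comes with each control period).
- bot.read_camera(name): name is "side" or "top"; returns a dict with "image" (480x640x3 uint8, red, green, blue), "camera_matrix" (3x3 intrinsics, pixels), "R" (3x3) and "t" (3): a world point X has camera coordinates R X + t. Camera axes: x right, y down, z forward; pixel columns grow to the right and rows downward; lengths in m; the calibration is good to about 2 mm. A picture is of the moment at which its call begins. There is no depth.
- bot.hand_in(): hands the job in; it is judged then, once.
The state is a dict: "t": time; "q": joint angles; "joint_vel": joint speeds; "joint_torque": joint torques, N m; "eef_pos": TCP position; "tool_rot": TCP orientation; "contact_force": force on the tool from outside, world axes, zero at the start; "torque": the same for the moment, N m; "gripper_width": opening from 0.0 (shut) to 1.0 (fully open); "grasp_force": force on a finger pad.
Only numpy, scipy, OpenCV 4.12 (cv2) and the standard library are available. Lean on these libraries where they do the work, as an engineer would, in place of code of your own. Each camera call takes 0.05 s, during which the arm holds its last target. There are 200 camera calls.

TASK

Put the three loose steel spacer bars from the white board back into the open plastic case, each lying flat in a pocket of its own: the shorter one in the row of short pockets, the two longer ones in the row of long pockets. Then swing the lid over and press it down until its rim meets the rim of the base. Leave the short bar that is already in the case in its pocket, and do not disturb the nut, the knob and the steel cup.

Things in the scene. Friction and masses are not known exactly. Their poses are not given: they have to be found in the camera images.
- short_bar: stainless square bar, 20 x 20 mm in section with a short round spigot (12 mm diameter, 8 mm long) at each end, 60 mm long overall, lying flat on the white board. Origin: centre of its underside; x along its length (either way round is the same), z up. About 150 g; the loose bar that is shorter than the other two
- long_bar_1: stainless square bar, 20 x 20 mm in section with a short round spigot (12 mm diameter, 8 mm long) at each end, 80 mm long overall, lying flat on the white board. Origin: centre of its underside; x along its length (either way round is the same), z up. About 210 g; one of the two longer bars
- long_bar_2: stainless square bar, 20 x 20 mm in section with a short round spigot (12 mm diameter, 8 mm long) at each end, 80 mm long overall, lying flat on the white board. Origin: centre of its underside; x along its length (either way round is the same), z up. About 210 g; the other of the two longer bars
- stored_bar: a short bar like short_bar (60 mm), already lying in the rear pocket (hinge side) of the short row; stays there. Origin: centre of its underside
- case: base of a white plastic case, fixed, 184 (x) by 150 mm (y), walls 5 mm thick, rim 17 mm and inner floor 5 mm above the table. Origin: centre of its underside. A 6 mm rim-high divider at x = -10 mm parts the row of two short pockets (-x side) from the row of two long ones (+x side); pockets lie side by side along y, bars in them along x. Lid hinged on the +y wall
- short_front (a point): centre of the white floor of the front (away from the hinge) pocket of the short row, 5 mm above the table; pocket 74 mm along the case's x, 28 mm along y, between grey steps 5 mm higher and 24 to 30 mm wide (finger room; pocket centres 52 mm apart, 44 mm from the wall). A seated bar stands 15 mm proud of the steps; axes as the case's, point at x = -50, y = -26 mm; empty at the start
- long_front (a point): centre of the white floor of the front (away from the hinge) pocket of the long row, 5 mm above the table; pocket 94 mm along the case's x, 28 mm along y, between grey steps 5 mm higher and 24 to 30 mm wide (finger room; pocket centres 52 mm apart, 44 mm from the wall). A seated bar stands 15 mm proud of the steps; axes as the case's, point at x = 40, y = -26 mm; empty at the start
- long_rear (a point): centre of the white floor of the rear (hinge side) pocket of the long row, 5 mm above the table; pocket 94 mm along the case's x, 28 mm along y, between grey steps 5 mm higher and 24 to 30 mm wide (finger room; pocket centres 52 mm apart, 44 mm from the wall). A seated bar stands 15 mm proud of the steps; axes as the case's, point at x = 40, y = 26 mm; empty at the start
- hinge_mid (a point): middle of the lid's hinge line, which runs along the case's x at y = +75 mm, 17 mm above the table; axes as the case's
- lid (a joint): angle of the lid: 0 shut (rims touching), grows as it opens towards the case's +y side, 1.57 upright, end stop 2.6; starts at about 1.9 to 2.4. The hinge has friction (about 0.14 N m): the lid stays at any angle and needs about 1 to 2 N at its free edge; shut, its stop is rigid
- lid_edge (a point): middle of the lid's free edge, 150 mm from the hinge, at half the lid's depth. The lid is a shell 184 mm wide, 150 mm from hinge to edge, 18 mm deep (4 mm panel, 14 mm rim; 140 g); shut, its outside lies 35 mm above the table, with three 1 mm ribs. A grey finger tab, 50 mm wide, 10 mm thick, stands 12 mm out beyond the middle of the edge
- board: white cutting board, fixed, 300 mm (x) by 370 mm (y), 10 mm thick; the loose bars, the nut and the knob lie on it. Origin: centre of its underside
- nut: steel union nut, 42 mm across, 20 mm high, on the board; leave it. Origin: centre of its underside
- knob: black plastic knob, 38 mm across, 25 mm high, on the board; leave it. Origin: centre of its underside
- cup: open steel cup, 72 mm across, 75 mm high, beyond the case; leave it. Origin: centre of its underside
There are look-alikes about, which are no part of the job. Leave any blue or green look-alike of the long_bar_1 alone.

How it is judged:
By the outcome, as a careful person would: the job done as asked, in the order asked, and still so for the second after the job is handed in, with the robot touching nothing.
It also fails if it takes over 72 s, if anything falls off the work surface, if the arm or the gripper's body presses on something with over 40 N, if the wrist force passes 120 N, or if a joint passes its speed limit or range.

## Working session

There is one attempt and no reset: what is moved stays moved. The work goes in short steps, Python scripts to look and compute and a tool call to move; the robot and the scene stay as the last step left them, time stands still between calls to the robot, and variables do not carry over. Pictures are saved under pics/ and viewed, at most 10 in all, crops included, and the job is handed in when it is done.

Besides the shell and the picture viewer there is one more tool, called after ">>>" as name([rows], argument=value, ...), one row to a line, values as JSON. step_arm: Moves the arm, as the interface text tells. Its arguments: {"type":"object","properties":{"increments":{"type":"array"},"force":{"type":"number"}},"required":["increments"]}

```bash
mkdir -p pics
cat > h.py <<'E'
import numpy as np, cv2
from station import bot
def cam(n):
    c=bot.read_camera(n); return c["image"],np.array(c["camera_matrix"]),np.array(c["R"]),np.array(c["t"])
def ray(c,uv,z):
    _,K,R,t=c; d=R.T@np.linalg.inv(K)@np.array([uv[0],uv[1],1.]); o=-R.T@t
    return o+d*(z-o[2])/d[2]
def proj(c,X):
    _,K,R,t=c; p=K@(R@np.array(X,float)+t); return p[:2]/p[2]
def save(n,im): cv2.imwrite('pics/'+n+'.png',im[:,:,::-1])
E
python3 - <<'E'
from h import *
for n in ("top","side"):
    c=cam(n); save(n+"0",c[0]); print(n,-c[2].T@c[3],c[2].round(2).tolist(),c[1][0,0])
    np.savez(n+"0.npz",*c)
o=bot.get_obs(); print({k:np.round(v,3).tolist() for k,v in o.items()}, bot.hold_point_z)
E
```

```text
top [ 0.19956568 -0.09459979  1.32110426] [[-0.1, -1.0, 0.0], [-0.97, 0.1, -0.22], [0.22, -0.02, -0.98]] 541.8952974379027
side [ 0.42722615 -0.80357796  0.8902298 ] [[1.0, -0.06, -0.0], [-0.05, -0.76, -0.65], [0.04, 0.65, -0.76]] 560.5811177439705
{'t': 0.1, 'q': [1.164, 0.478, 0.022, 1.556, -0.012, 1.109, -0.083], 'joint_vel': [-0.0, -0.001, -0.001, -0.003, -0.0, 0.001, -0.001], 'joint_torque': [0.005, -59.776, 1.614, -28.195, 0.013, 0.005, 0.0], 'eef_pos': [0.199, -0.645, 0.23], 'tool_rot': [-0.001, 0.989, 0.149, -0.0], 'contact_force': [0.123, 1.195, -0.329], 'torque': [0.077, 0.02, 0.041], 'grasp_force': 0.0, 'gripper_width': 1.001} 0.0187
```

View pics/top0.png

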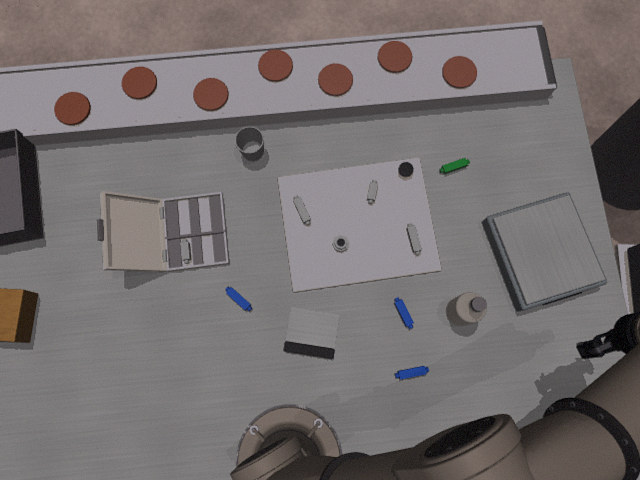

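View pics/side0.png

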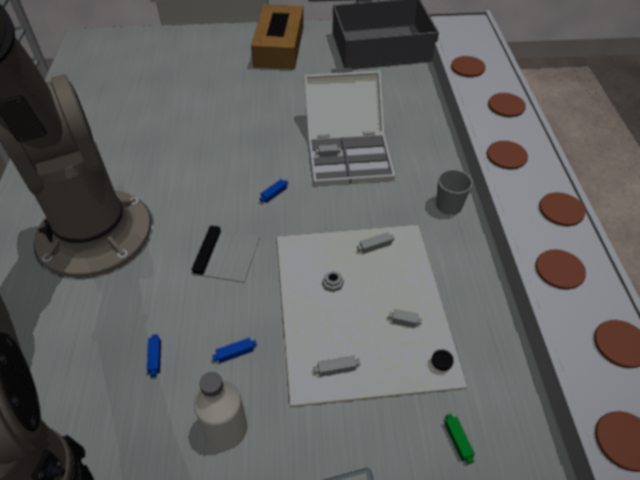

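The top view shows these bar-like things: grey bars at (302,210), (372,191, shorter) and (414,239); the stored bar in the case at (186,250); blue look-alikes at (238,298), (403,313) and (411,373); and a green one at (455,166). I choose the three grey ones on the white board. The nut is at (341,243), the knob at (406,170), the cup at (250,145), and the lid is open towards image left. Next I take one close crop and measure.

```bash
cat > m.py <<'E'
from h import *
C={n:tuple(np.load(n+"0.npz").values()) for n in("top","side")}
if __name__=="__main__":
    for n in C:
        c=C[n]; im=c[0]; hsv=cv2.cvtColor(im,cv2.COLOR_RGB2HSV)
        g=cv2.cvtColor(im,cv2.COLOR_RGB2GRAY)
        seeds=dict(top=[(302,210),(372,191),(414,239)],side=[(376,243),(405,318),(337,366)])[n]
        for s in seeds:
            x0,y0=s[0]-26,s[1]-26; p=g[y0:y0+52,x0:x0+52]
            bg=np.percentile(p,70); m=(p<bg-9).astype(np.uint8)
            k,l,st,ce=cv2.connectedComponentsWithStats(m)
            j=min((i for i in range(1,k) if st[i,4]>80),key=lambda i:np.hypot(*(ce[i]-26)))
            pts=np.argwhere(l==j)[:,::-1]+[x0,y0]
            W=np.array([ray(c,q,0.02)[:2] for q in pts],np.float32)
            r=cv2.minAreaRect(W*1000); w=W-W.mean(0); v=np.linalg.svd(w,full_matrices=False)[2][0]
            print(n,s,bg,st[j,4],"mean",W.mean(0).round(4),"rect",np.round(r[0],1),np.round(r[1],1),"ang",np.degrees(np.arctan2(v[1],v[0])).round(1))
    a=cv2.resize(C["top"][0][150:290,90:450],None,fx=2.2,fy=2.2,interpolation=cv2.INTER_CUBIC)
    b=cv2.resize(C["side"][0][60:190,290:410],None,fx=2.2,fy=2.2,interpolation=cv2.INTER_CUBIC)
    o=np.zeros((600,800,3),np.uint8);o[:a.shape[0],:a.shape[1]]=a[:,:800];o[310:310+b.shape[0],:b.shape[1]]=b
    d=cv2.resize(C["top"][0][185:275,90:235],None,fx=3.2,fy=3.2,interpolation=cv2.INTER_CUBIC);o[310:310+d.shape[0],300:300+d.shape[1]]=d
    save("crop0",o)
E
python3 m.py
```

```text
top (302, 210) 148.0 293 mean [ 0.5812 -0.0825] rect [581.1 -83.4] [86.9 24.9] ang -162.2
top (372, 191) 149.0 220 mean [ 0.6115 -0.2627] rect [ 611.7 -262.9] [24.1 68.9] ang 163.7
top (414, 239) 149.0 325 mean [ 0.4806 -0.3502] rect [ 481.  -350.2] [87.6 25.7] ang -173.4
side (376, 243) 143.0 560 mean [ 0.582  -0.0863] rect [581.5 -86.4] [91.3 37.1] ang -156.6
side (405, 318) 142.0 543 mean [ 0.6125 -0.2669] rect [ 611.6 -266.5] [37.8 65.1] ang -13.0
side (337, 366) 142.0 792 mean [ 0.4814 -0.3538] rect [ 481.  -353.5] [86.3 32.6] ang -170.4
```

View pics/crop0.png

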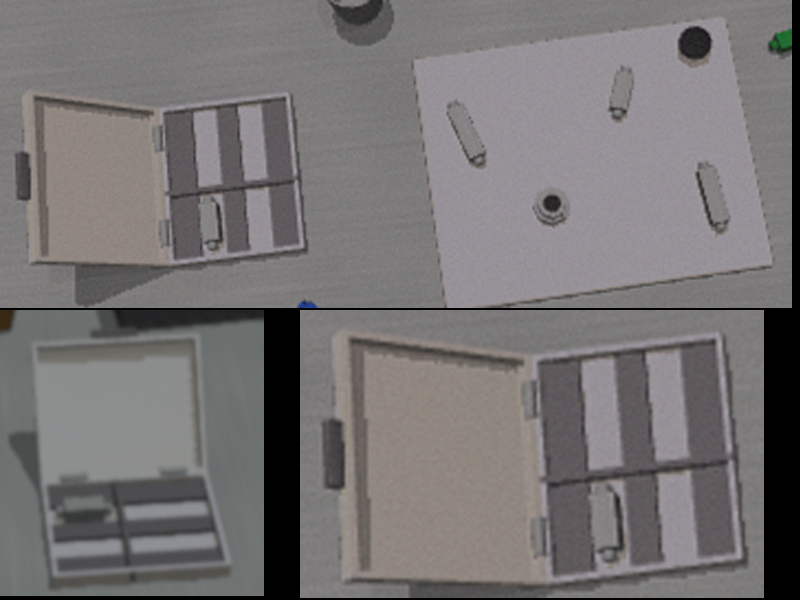

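The crop confirms the choice: three grey bars on the board, the short one at crop (622,92). The case has its short row on the near-x side with the stored bar at the hinge side, and its hinge on the +y side. Now I fit the case.

Run:
```python
from m import *
T=[(221.3,193.1),(228.4,263.1),(164.1,199.7),(167.5,269.4)]; S=[(394.1,176.4),(315,181.8),(384.5,132.7),(311.4,140)]
L=np.array([[92,-75],[-92,-75],[92,75],[-92,75]])/1000
for n,P in(("top",T),("side",S)):
    W=np.array([ray(C[n],p,.017)[:2] for p in P]); a=L-L.mean(0); b=W-W.mean(0)
    th=np.arctan2((a[:,0]*b[:,1]-a[:,1]*b[:,0]).sum(),(a*b).sum())
    R=np.array([[np.cos(th),-np.sin(th)],[np.sin(th),np.cos(th)]])
    print(n,W.mean(0).round(4),np.degrees(th).round(2),"res",((L@R.T+W.mean(0)-W)*1000).round(1).tolist())
# white pocket floors, top view
c=C["top"]; g=cv2.cvtColor(c[0],cv2.COLOR_RGB2GRAY)
for n,seeds in(("top",[(185,218),(205,215),(211,249)]),("side",[(363,143),(368,159),(329,168)])):
    c=C[n]; g=cv2.cvtColor(c[0],cv2.COLOR_RGB2GRAY)
    for s in seeds:
        v=g[s[1]-1:s[1]+2,s[0]-1:s[0]+2].mean(); m=(abs(g.astype(float)-v)<22).astype(np.uint8)
        if n=="top": m=cv2.erode(m,np.ones((3,3)))
        k,l,st,ce=cv2.connectedComponentsWithStats(m); j=l[s[1],s[0]]
        pts=np.argwhere(l==j)[:,::-1]; W=np.array([ray(c,q,.005)[:2] for q in pts],np.float32)
        r=cv2.minAreaRect(W*1000); print(n,s,v,len(pts),W.mean(0).round(4),np.round(r[0],1),np.round(r[1],1),round(r[2],1))
# lid edge: tab pixels top crop (324..342, 420..488)
print([ray(C["top"],(90+(x-300)/3.2,185+(y-310)/3.2),.12).round(3).tolist() for x,y in((333,454),(345,335),(345,578))], [ray(C["side"],(290+x/2.2,60+(y-310)/2.2),.12).round(3).tolist() for x,y in((118,332),(36,340),(199,336))])
for phi in (1.9,2.0,2.1,2.2,2.3,2.4):
    print(phi)
```

```text
top [0.5558 0.1846] 1.25 res [[2.0, -3.4], [-1.0, -0.3], [2.2, 2.7], [-3.2, 1.0]]
side [0.5613 0.1801] 2.16 res [[5.1, 0.1], [0.1, -0.8], [-0.0, -4.1], [-5.1, 4.8]]
top (185, 218) 146.88888888888889 264 [0.5979 0.2145] [598.1 214.5] [83.1 20.7] 1.6
top (205, 215) 147.66666666666666 266 [0.5997 0.1625] [599.8 162.5] [83.2 21.1] 1.8
top (211, 249) 148.44444444444446 227 [0.5069 0.1596] [507.2 159.6] [68.7 20.7] 1.8
side (363, 143) 77.11111111111111 1990 [0.5595 0.2008] [560.7 201.3] [174.3 145.8] 1.8
side (368, 159) 72.11111111111111 1866 [0.5598 0.2005] [560.8 201.3] [173.4 144.5] 1.9
side (329, 168) 143.33333333333334 4362 [0.5587 0.3702] [564. 333.] [432.3 207.9] 87.4
[[0.551, 0.378, 0.12], [0.639, 0.369, 0.12], [0.46, 0.371, 0.12]] [[0.558, 0.378, 0.12], [0.467, 0.369, 0.12], [0.646, 0.365, 0.12]]
1.9
2.0
2.1
2.2
2.3
2.4
```

```bash
cat >> h.py <<'E'
from scipy.spatial.transform import Rotation as Ro
def go(*tg):
    """increments (mm, deg) in tool axes from the present pose to targets (x,y,z,yaw deg[,tilt deg about tool y])"""
    o=bot.get_obs(); q=o["tool_rot"]; R=Ro.from_quat([q[1],q[2],q[3],q[0]]); p=np.array(o["eef_pos"])
    print("at",p.round(4),"yaw",np.degrees(np.arctan2(*R.as_matrix()[[1,0],0])).round(1),"F",np.round(o["contact_force"],1),"w",round(o["gripper_width"],3),"g",round(o["grasp_force"],1),"t",round(o["t"],2))
    for t in tg:
        D=Ro.from_euler("z",t[3],degrees=True)*Ro.from_euler("x",180,degrees=True)
        if len(t)>4: D=D*Ro.from_rotvec(np.radians(t[4:7]))
        print((R.inv().apply(np.array(t[:3])-p)*1000).round(1).tolist(),(R.inv()*D).as_rotvec(degrees=True).round(1).tolist())
E
python3 - <<'E'
from m import *
c=C["side"]; g=cv2.cvtColor(c[0],cv2.COLOR_RGB2GRAY)
for s in[(365,152),(367,168),(329,170)]:
    v=g[s[1]-1:s[1]+2,s[0]-1:s[0]+2].mean(); m=(abs(g.astype(float)-v)<18).astype(np.uint8)
    m[:, :]=cv2.erode(m,np.ones((3,3)))
    k,l,st,ce=cv2.connectedComponentsWithStats(m); j=l[s[1],s[0]]
    W=np.array([ray(c,q,.005)[:2] for q in np.argwhere(l==j)[:,::-1]],np.float32)
    r=cv2.minAreaRect(W*1000); print(s,v,len(W),W.mean(0).round(4),np.round(r[0],1),np.round(r[1],1),round(r[2],1))
for s,n in(((341,243),"nut"),((406,170),"knob"),((250,145),"cup")): print(n,ray(C["top"],s,.03).round(3))
go((.612,-.265,.10,-16.3),(.612,-.265,.0165,-16.3))
E
```

```text
(365, 152) 139.0 100 [0.5978 0.2131] [597.8 213.2] [81.8 10.3] 1.7
(367, 168) 128.66666666666666 201976 [0.4202 0.0703] [481.6 212. ] [1494.7 2070.1] 86.2
(329, 170) 134.11111111111111 123 [0.5058 0.1585] [506.5 158.5] [68.6 13.8] 1.9
nut [ 0.487 -0.171  0.03 ]
knob [ 0.659 -0.354  0.03 ]
cup [0.764 0.033 0.03 ]
at [ 0.1985 -0.6446  0.2304] yaw 17.1 F [ 0.1  1.2 -0.3] w 1.001 g 0.0 t 0.1
[506.9, -240.8, 130.7] [-0.1, 0.0, 33.4]
[506.9, -240.7, 214.2] [-0.1, 0.0, 33.4]
```

>>> step_arm([
  [[0.4,507,-241,131,0,0,33.4],[0.4,507,-241,131,0,0,33.4],[0.4,507,-241,131,0,0,33.4],[0.4,507,-241,131,0,0,33.4],[0.4,507,-241,131,0,0,33.4],[0.4,507,-241,131,0,0,33.4],[0.4,507,-241,131,0,0,33.4],[0.4,507,-241,131,0,0,33.4],[0.4,507,-241,131,0,0,33.4],[0.4,507,-241,131,0,0,33.4]],
], force=60)

```text
t: 0.93
eef_pos: [0.4987, -0.369, 0.1359]
tool_rot: [-0.0, 0.99, -0.142, -0.0]
contact_force: [0.8, -0.5, -0.2]
gripper_width: 0.7
grasp_force: 0.0
```

>>> step_arm([
  [[0.4,0,0,0,0,0,0]],
])

```text
t: 1.02
eef_pos: [0.5047, -0.3606, 0.1343]
tool_rot: [-0.003, 0.991, -0.135, 0.0]
contact_force: [0.3, 0.6, -0.1]
gripper_width: 0.698
grasp_force: 0.0
```

```bash
python3 -c "
from h import *
go((.612,-.265,.06,-16.3),(.612,-.265,.0165,-16.3))"
```

```text
at [ 0.5047 -0.3606  0.1343] yaw -15.5 F [ 0.3  0.6 -0.1] w 0.698 g 0.0 t 1.02
[77.8, -120.4, 75.1] [-0.4, 0.0, 0.8]
[77.8, -120.1, 118.6] [-0.4, 0.0, 0.8]
```

>>> step_arm([
  [[0.4,78,-120,50,0,0,0.8],[0.4,78,-120,50,0,0,0.8],[0.4,78,-120,50,0,0,0.8],[0.4,78,-120,50,0,0,0.8],[0.4,78,-120,75,0,0,0.8],[0.4,78,-120,75,0,0,0.8],[0.4,78,-120,75,0,0,0.8]],
])

```text
t: 1.6
eef_pos: [0.6045, -0.2772, 0.06]
tool_rot: [-0.0, 0.989, -0.148, -0.002]
contact_force: [-0.7, 0.1, 0.8]
gripper_width: 0.7
grasp_force: 0.0
```

```bash
python3 -c "
from h import *
go((.612,-.265,.0165,-16.3))"
```

```text
at [ 0.6045 -0.2772  0.06  ] yaw -17.1 F [-0.7  0.1  0.8] w 0.7 g 0.0 t 1.6
[3.7, -13.9, 43.5] [0.0, 0.2, -0.8]
```

>>> step_arm([
  [[0.4,0,0,0,0,0,0],[0.4,0,0,0,0,0,0]],
])

```text
t: 1.77
eef_pos: [0.606, -0.2792, 0.063]
tool_rot: [0.001, 0.989, -0.15, 0.001]
contact_force: [0.5, 0.0, 0.3]
gripper_width: 0.697
grasp_force: 0.0
```

```bash
python3 -c "
from h import *
print(np.round(bot.get_obs()['joint_vel'],3))
go((.612,-.265,.0165,-16.3))"
```

```text
[ 0.001 -0.004 -0.007 -0.002 -0.001 -0.004 -0.002]
at [ 0.606  -0.2792  0.063 ] yaw -17.2 F [0.5 0.  0.3] w 0.697 g 0.0 t 1.77
[1.4, -15.4, 46.5] [0.0, -0.1, -0.9]
```

>>> step_arm([
  [[0.4,1.5,-15,10,0,0,-0.9],[0.4,1.5,-15,30,0,0,-0.9],[0.4,1.5,-15,40,0,0,-0.9],[0.4,1.5,-15,40,0,0,-0.9],[0.4,1.5,-15,40,0,0,-0.9],[0.4,1.5,-15,40,0,0,-0.9]],
])

```text
t: 2.27
eef_pos: [0.6123, -0.2641, 0.0223]
tool_rot: [0.0, 0.99, -0.141, 0.0]
contact_force: [1.0, 0.7, -0.2]
gripper_width: 0.7
grasp_force: 0.0
```

```bash
python3 -c "
from h import *
c=cam('top'); s=cam('side')
import cv2
a=cv2.resize(c[0][140:260,300:460],None,fx=2.5,fy=2.5,interpolation=cv2.INTER_CUBIC);b=cv2.resize(s[0][260:380,325:485],None,fx=2.5,fy=2.5,interpolation=cv2.INTER_CUBIC)
save('g1',np.hstack([a,b]))
go((.612,-.265,.0165,-16.3))"
```

```text
at [ 0.6126 -0.2642  0.0226] yaw -16.2 F [0.6 0.  0.7] w 0.697 g 0.0 t 2.37
[-0.3, 1.0, 6.1] [0.0, -0.1, 0.1]
```

View pics/g1.png

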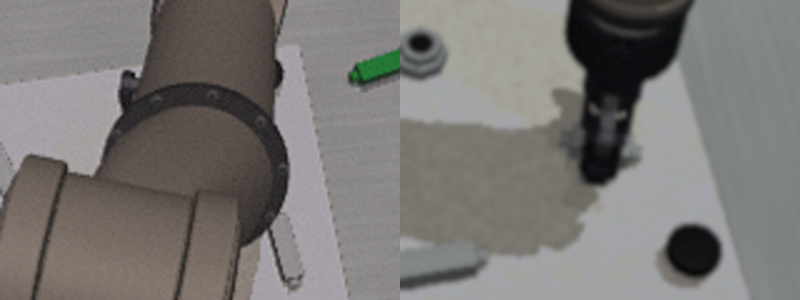

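The side crop shows the fingers straddling the short bar near its middle, with both ends visible at about (572,140) and (630,155). I lower the last 5 mm and grip.

>>> step_arm([
  [[0.4,0,0.5,5,0,0,0],[0.4,0,0.5,5,0,0,0],[-1,0,0.5,5,0,0,0],[-1,0,0.5,5,0,0,0],[-1,0,0.5,5,0,0,0],[-1,0,0.5,5,0,0,0],[-1,0,0.5,5,0,0,0]],
], force=60)

```text
t: 2.95
eef_pos: [0.6121, -0.2641, 0.017]
tool_rot: [0.0, 0.99, -0.141, 0.0]
contact_force: [-0.9, 0.3, 2.9]
gripper_width: 0.213
grasp_force: 60.2
```

```bash
python3 -c "
from h import *
go((.612,-.265,.1,-16.3),(.506,.1573,.1,1.8))"
```

```text
at [ 0.6121 -0.2641  0.017 ] yaw -16.2 F [-0.9  0.3  2.9] w 0.213 g 60.2 t 2.95
[0.2, 0.9, -83.0] [0.0, -0.0, 0.1]
[-219.3, -375.1, -83.2] [0.0, -0.0, -18.0]
```

>>> step_arm([
  [[-1,0,0,-83,0,0,0],[-1,0,0,-83,0,0,0],[-1,-219,-375,-83,0,0,-18],[-1,-219,-375,-83,0,0,-18],[-1,-219,-375,-83,0,0,-18],[-1,-219,-375,-83,0,0,-18],[-1,-219,-375,-83,0,0,-18],[-1,-219,-375,-83,0,0,-18],[-1,-219,-375,-83,0,0,-18],[-1,-219,-375,-83,0,0,-18]],
])

```text
t: 3.78
eef_pos: [0.5296, 0.0609, 0.0996]
tool_rot: [0.0, 1.0, 0.016, -0.0]
contact_force: [1.3, 1.1, -1.3]
gripper_width: 0.217
grasp_force: 59.6
```

>>> step_arm([
  [[-1,0,0,0,0,0,0],[-1,0,0,0,0,0,0],[-1,0,0,0,0,0,0]],
])

```text
t: 4.03
eef_pos: [0.5306, 0.059, 0.0995]
tool_rot: [0.0, 1.0, 0.016, -0.0]
contact_force: [0.1, -0.8, -1.0]
gripper_width: 0.213
grasp_force: 59.6
```

```bash
python3 -c "
from h import *
go((.506,.1573,.06,1.8))"
```

```text
at [0.5306 0.059  0.0995] yaw 1.9 F [ 0.1 -0.8 -1. ] w 0.213 g 59.6 t 4.03
[-21.4, -99.1, 39.5] [0.0, 0.0, 0.1]
```

>>> step_arm([
  [[-1,-21.5,-99,20,0,0,0],[-1,-21.5,-99,30,0,0,0],[-1,-21.5,-99,50,0,0,0],[-1,-21.5,-99,50,0,0,0],[-1,-21.5,-99,50,0,0,0],[-1,-21.5,-99,50,0,0,0],[-1,-21.5,-99,50,0,0,0]],
])

```text
t: 4.62
eef_pos: [0.5074, 0.1552, 0.0502]
tool_rot: [0.0, 1.0, 0.014, 0.001]
contact_force: [0.2, -0.2, -1.0]
gripper_width: 0.212
grasp_force: 59.5
```

```bash
python3 -c "
from h import *
c=cam('top'); s=cam('side')
a=cv2.resize(c[0][170:290,140:300],None,fx=2.5,fy=2.5,interpolation=cv2.INTER_CUBIC);b=cv2.resize(s[0][90:210,270:430],None,fx=2.5,fy=2.5,interpolation=cv2.INTER_CUBIC)
save('p1',np.hstack([a,b]))
go((.506,.1573,.013,1.8))"
```

```text
at [0.5073 0.1558 0.0504] yaw 1.6 F [ 0.  -0.6 -0.9] w 0.216 g 59.5 t 4.72
[-1.3, -1.5, 37.4] [0.0, -0.1, -0.2]
```

View pics/p1.png

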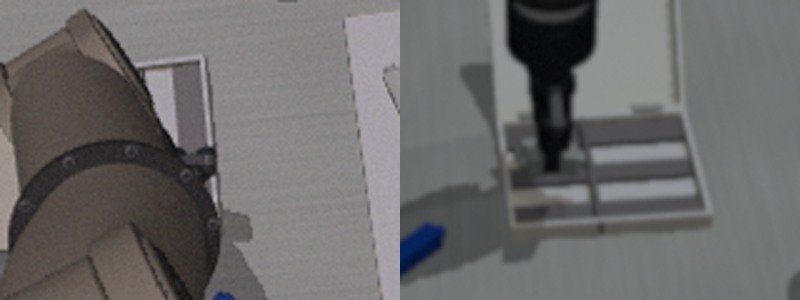

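The side crop shows the tip at (552,170), above the front short pocket, whose floor is at (548,195). I lower in stages and watch the force.

>>> step_arm([
  [[-1,-1.3,-1.5,12,0,0,0],[-1,-1.3,-1.5,20,0,0,0],[-1,-1.3,-1.5,26,0,0,0],[-1,-1.3,-1.5,30,0,0,0],[-1,-1.3,-1.5,33,0,0,0],[-1,-1.3,-1.5,36,0,0,0],[-1,-1.3,-1.5,37,0,0,0]],
])

```text
t: 5.3
eef_pos: [0.5046, 0.1589, 0.0123]
tool_rot: [0.0, 1.0, 0.016, -0.0]
contact_force: [0.3, 0.4, -1.8]
gripper_width: 0.218
grasp_force: 59.6
```

```bash
python3 -c "
from h import *
go((.506,.1573,.012,1.8))"
```

```text
at [0.5046 0.1589 0.0123] yaw 1.8 F [ 0.3  0.4 -1.8] w 0.218 g 59.6 t 5.3
[1.3, 1.6, 0.3] [0.0, 0.0, 0.0]
```

No side or vertical load at seating height, so the bar is in the pocket. I release and lift.

>>> step_arm([
  [[-0.1,0,0,0,0,0,0],[-0.1,0,0,0,0,0,0],[-0.1,0,0,-10,0,0,0],[-0.1,0,0,-50,0,0,0],[-0.1,0,0,-90,0,0,0],[0.4,0,120,-90,0,0,0],[0.4,0,120,-90,0,0,0],[0.4,0,120,-90,0,0,0],[0.4,0,120,-90,0,0,0],[0.4,0,120,-90,0,0,0]],
])

```text
t: 6.13
eef_pos: [0.5088, 0.0363, 0.1037]
tool_rot: [0.0, 1.0, 0.013, 0.001]
contact_force: [0.6, 1.2, 0.7]
gripper_width: 0.698
grasp_force: 0.0
```

```bash
python3 -c "
from h import *
go((.5815,-.0845,.09,17.8),(.5815,-.0845,.017,17.8))"
```

```text
at [0.5088 0.0363 0.1037] yaw 1.5 F [0.6 1.2 0.7] w 0.698 g 0.0 t 6.13
[69.5, 122.6, 13.9] [0.1, -0.1, -16.3]
[69.4, 122.6, 86.9] [0.1, -0.1, -16.3]
```

>>> step_arm([
  [[0.4,69.5,122.5,14,0,0,-16.3],[0.4,69.5,122.5,14,0,0,-16.3],[0.4,69.5,122.5,14,0,0,-16.3],[0.4,69.5,122.5,14,0,0,-16.3],[0.4,69.5,122.5,44,0,0,-16.3],[0.4,69.5,122.5,44,0,0,-16.3],[0.4,69.5,122.5,44,0,0,-16.3]],
])

```text
t: 6.72
eef_pos: [0.5808, -0.0794, 0.0579]
tool_rot: [-0.001, 0.987, 0.158, -0.001]
contact_force: [0.1, 0.4, -0.3]
gripper_width: 0.704
grasp_force: 0.0
```

```bash
python3 -c "
from h import *
go((.5815,-.0845,.017,18))
c=cam('top'); s=cam('side')
a=cv2.resize(c[0][170:290,140:300],None,fx=2.5,fy=2.5,interpolation=cv2.INTER_CUBIC);b=cv2.resize(s[0][130:250,300:460],None,fx=2.5,fy=2.5,interpolation=cv2.INTER_CUBIC)
save('g2',np.hstack([a,b]))"
```

```text
at [ 0.5808 -0.0794  0.0579] yaw 18.2 F [ 0.1  0.4 -0.3] w 0.704 g 0.0 t 6.72
[-0.9, 5.2, 40.9] [-0.1, 0.1, 0.2]
```

View pics/g2.png

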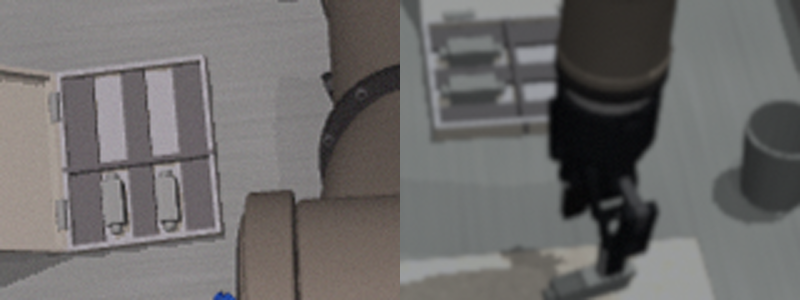

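The short bar is seated in the front short pocket at left-crop (168,198), just like the stored bar at (115,200). The fingers are above the long bar at right-crop (590,280).

>>> step_arm([
  [[0.4,-1,5,10,0,0,0],[0.4,-1,5,25,0,0,0],[0.4,-1,5,36,0,0,0],[0.4,-1,5,41,0,0,0],[0.4,-1,5,41,0,0,0],[-1,-1,5,41,0,0,0],[-1,-1,5,41,0,0,0],[-1,-1,5,41,0,0,0],[-1,-1,5,41,0,0,0],[-1,-1,5,41,0,0,0]],
], force=60)

```text
t: 7.65
eef_pos: [0.5831, -0.0861, 0.0185]
tool_rot: [0.0, 0.988, 0.158, 0.001]
contact_force: [-1.3, 0.6, 5.9]
gripper_width: 0.213
grasp_force: 59.7
```

```bash
python3 -c "
from h import *
go((.595,.212,.1,1.8))"
```

```text
at [ 0.5831 -0.0861  0.0185] yaw 18.1 F [-1.3  0.6  5.9] w 0.213 g 59.7 t 7.65
[104.2, -279.6, -81.5] [0.0, -0.1, 16.3]
```

>>> step_arm([
  [[-1,0,0,-82,0,0,0],[-1,0,0,-82,0,0,0],[-1,104,-280,-82,0,0,16.3],[-1,104,-280,-82,0,0,16.3],[-1,104,-280,-82,0,0,16.3],[-1,104,-280,-82,0,0,16.3],[-1,104,-280,-82,0,0,16.3],[-1,104,-280,-82,0,0,16.3],[-1,104,-280,-82,0,0,16.3],[-1,104,-280,-82,0,0,16.3]],
])

```text
t: 8.48
eef_pos: [0.5925, 0.2233, 0.0999]
tool_rot: [-0.003, 1.0, 0.021, 0.0]
contact_force: [0.2, 1.4, -2.7]
gripper_width: 0.21
grasp_force: 59.4
```

>>> step_arm([
  [[-1,0,0,0,0,0,0],[-1,0,0,0,0,0,0],[-1,0,0,0,0,0,0]],
])

```text
t: 8.73
eef_pos: [0.5942, 0.2104, 0.0993]
tool_rot: [0.001, 1.0, 0.015, -0.0]
contact_force: [0.3, -1.1, -1.7]
gripper_width: 0.219
grasp_force: 59.4
```

```bash
python3 -c "
from h import *
go((.595,.212,.05,1.8))"
```

```text
at [0.5942 0.2104 0.0993] yaw 1.7 F [ 0.3 -1.1 -1.7] w 0.219 g 59.4 t 8.73
[0.9, -1.7, 49.3] [0.1, 0.0, -0.1]
```

>>> step_arm([
  [[-1,1,-2,30,0,0,0],[-1,1,-2,50,0,0,0],[-1,1,-2,60,0,0,0],[-1,1,-2,68,0,0,0],[-1,1,-2,74,0,0,0],[-1,1,-2,79,0,0,0],[-1,1,-2,83,0,0,0],[-1,1,-2,85,0,0,0],[-1,1,-2,85,0,0,0]],
])

```text
t: 9.48
eef_pos: [0.5953, 0.2143, 0.0147]
tool_rot: [-0.0, 1.0, 0.016, 0.0]
contact_force: [0.2, 0.8, -1.9]
gripper_width: 0.215
grasp_force: 59.4
```

```bash
python3 -c "
from h import *
go((.595,.212,.0135,1.8))"
```

```text
at [0.5953 0.2143 0.0147] yaw 1.8 F [ 0.2  0.8 -1.9] w 0.215 g 59.4 t 9.48
[-0.3, 2.3, 1.2] [-0.0, -0.0, 0.0]
```

>>> step_arm([
  [[-1,0,1,1,0,0,0],[-0.1,0,1,1,0,0,0],[-0.1,0,1,1,0,0,0],[-0.1,0,1,-10,0,0,0],[-0.1,0,1,-50,0,0,0],[-0.1,0,1,-90,0,0,0],[0.4,0,120,-90,0,0,0],[0.4,0,160,-90,0,0,0],[0.4,0,160,-90,0,0,0],[0.4,0,160,-90,0,0,0]],
])

```text
t: 10.32
eef_pos: [0.6006, 0.0509, 0.1064]
tool_rot: [0.001, 1.0, 0.015, 0.001]
contact_force: [0.6, -0.5, 0.7]
gripper_width: 0.704
grasp_force: 0.0
```

>>> step_arm([
  [[0.4,0,0,0,0,0,0],[0.4,0,0,0,0,0,0]],
])

```text
t: 10.48
eef_pos: [0.6008, 0.051, 0.1059]
tool_rot: [0.0, 1.0, 0.013, 0.001]
contact_force: [1.3, 0.9, 0.2]
gripper_width: 0.701
grasp_force: 0.0
```

```bash
python3 -c "
from h import *
go((.481,-.352,.1,6.6))"
```

```text
at [0.6008 0.051  0.1059] yaw 1.5 F [1.3 0.9 0.2] w 0.701 g 0.0 t 10.48
[-130.4, 399.7, 6.1] [0.1, -0.1, -5.1]
```

>>> step_arm([
  [[0.4,-130,400,6,0,0,-5],[0.4,-130,400,6,0,0,-5],[0.4,-130,400,6,0,0,-5],[0.4,-130,400,6,0,0,-5],[0.4,-130,400,6,0,0,-5],[0.4,-130,400,6,0,0,-5],[0.4,-130,400,6,0,0,-5],[0.4,-130,400,6,0,0,-5],[0.4,-130,400,6,0,0,-5],[0.4,-130,400,6,0,0,-5]],
])

```text
t: 11.32
eef_pos: [0.4851, -0.3459, 0.0996]
tool_rot: [-0.0, 0.998, 0.061, 0.001]
contact_force: [0.2, -0.3, 0.7]
gripper_width: 0.701
grasp_force: 0.0
```

>>> step_arm([
  [[0.4,0,0,0,0,0,0],[0.4,0,0,0,0,0,0]],
])

```text
t: 11.48
eef_pos: [0.4839, -0.3478, 0.0993]
tool_rot: [0.001, 0.998, 0.058, 0.0]
contact_force: [0.2, 0.9, -0.4]
gripper_width: 0.698
grasp_force: 0.0
```

```bash
python3 -c "
from h import *
go((.481,-.352,.06,6.6))"
```

```text
at [ 0.4839 -0.3478  0.0993] yaw 6.6 F [ 0.2  0.9 -0.4] w 0.698 g 0.0 t 11.48
[-3.4, 3.8, 39.3] [0.1, -0.0, -0.0]
```

>>> step_arm([
  [[0.4,-3.5,4,35,0,0,0],[0.4,-3.5,4,60,0,0,0],[0.4,-3.5,4,74,0,0,0],[0.4,-3.5,4,81,0,0,0],[0.4,-3.5,4,81,0,0,0],[-1,-3.5,4,81,0,0,0],[-1,-3.5,4,81,0,0,0],[-1,-3.5,4,81,0,0,0],[-1,-3.5,4,81,0,0,0],[-1,-3.5,4,81,0,0,0]],
], force=60)

```text
t: 12.32
eef_pos: [0.4823, -0.3505, 0.0193]
tool_rot: [0.001, 0.998, 0.06, 0.001]
contact_force: [-0.5, 1.7, 6.6]
gripper_width: 0.214
grasp_force: 59.5
```

```bash
python3 -c "
from h import *
go((.481,-.352,.1,6.6),(.596,.1605,.1,1.8))"
```

```text
at [ 0.4823 -0.3505  0.0193] yaw 6.8 F [-0.5  1.7  6.6] w 0.214 g 59.5 t 12.32
[-1.3, 1.4, -80.7] [0.1, -0.1, 0.2]
[173.8, -493.8, -81.0] [0.1, -0.1, 5.0]
```

>>> step_arm([
  [[-1,0,0,-82,0,0,0],[-1,0,0,-82,0,0,0],[-1,174,-494,-82,0,0,5],[-1,174,-494,-82,0,0,5],[-1,174,-494,-82,0,0,5],[-1,174,-494,-82,0,0,5],[-1,174,-494,-82,0,0,5],[-1,174,-494,-82,0,0,5],[-1,174,-494,-82,0,0,5],[-1,174,-494,-82,0,0,5]],
])

```text
t: 13.15
eef_pos: [0.5537, -0.023, 0.1001]
tool_rot: [0.0, 1.0, 0.016, 0.0]
contact_force: [1.6, -0.7, -2.9]
gripper_width: 0.215
grasp_force: 59.6
```

>>> step_arm([
  [[-1,0,0,0,0,0,0],[-1,0,0,0,0,0,0],[-1,0,0,0,0,0,0]],
])

```text
t: 13.4
eef_pos: [0.5535, -0.025, 0.0998]
tool_rot: [0.0, 1.0, 0.016, -0.0]
contact_force: [0.0, -0.5, -2.9]
gripper_width: 0.216
grasp_force: 59.7
```

```bash
python3 -c "
from h import *
go((.596,.161,.06,1.8))
c=cam('top')
g=cv2.cvtColor(c[0],cv2.COLOR_RGB2GRAY)
a=cv2.resize(c[0][150:290,90:250],None,fx=3,fy=3,interpolation=cv2.INTER_CUBIC)
save('p2',a)"
```

```text
at [ 0.5535 -0.025   0.0998] yaw 1.9 F [ 0.  -0.5 -2.9] w 0.216 g 59.7 t 13.4
[48.6, -184.6, 39.7] [0.0, 0.0, 0.1]
```

View pics/p2.png

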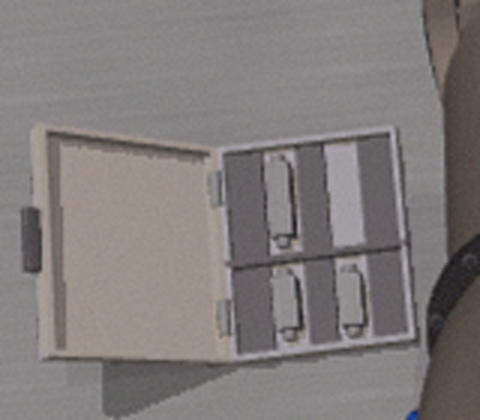

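The long bar is seated in the rear long pocket at (281,200). The front long pocket at (345,195) is still empty.

>>> step_arm([
  [[-1,47.5,-185,0,0,0,0],[-1,47.5,-185,0,0,0,0],[-1,47.5,-185,0,0,0,0],[-1,47.5,-185,0,0,0,0],[-1,47.5,-185,40,0,0,0],[-1,47.5,-185,40,0,0,0],[-1,47.5,-185,40,0,0,0],[-1,47.5,-185,40,0,0,0],[-1,47.5,-185,40,0,0,0]],
])

```text
t: 14.2
eef_pos: [0.5963, 0.1585, 0.0606]
tool_rot: [0.001, 1.0, 0.014, 0.001]
contact_force: [1.0, -0.7, -1.9]
gripper_width: 0.213
grasp_force: 59.8
```

```bash
python3 -c "
from h import *
go((.595,.1615,.015,1.8))"
```

```text
at [0.5963 0.1585 0.0606] yaw 1.6 F [ 1.  -0.7 -1.9] w 0.213 g 59.8 t 14.2
[-1.3, -3.1, 45.6] [0.1, -0.1, -0.2]
```

>>> step_arm([
  [[-1,-1,-3,15,0,0,0],[-1,-1,-3,24,0,0,0],[-1,-1,-3,30,0,0,0],[-1,-1,-3,36,0,0,0],[-1,-1,-3,40,0,0,0],[-1,-1,-3,43,0,0,0],[-1,-1,-3,45,0,0,0],[-1,-1,-3,45,0,0,0]],
])

```text
t: 14.87
eef_pos: [0.5944, 0.1645, 0.0146]
tool_rot: [0.0, 1.0, 0.016, 0.0]
contact_force: [-0.2, -0.8, -2.6]
gripper_width: 0.212
grasp_force: 59.8
```

```bash
python3 -c "
from h import *
go((.595,.1605,.0145,1.8))"
```

```text
at [0.5944 0.1645 0.0146] yaw 1.8 F [-0.2 -0.8 -2.6] w 0.212 g 59.8 t 14.87
[0.5, 4.0, 0.1] [0.0, -0.0, 0.0]
```

>>> step_arm([
  [[-1,0,2.5,0,0,0,0],[-1,0,2.5,0,0,0,0],[-0.1,0,2.5,0,0,0,0],[-0.1,0,2.5,0,0,0,0],[-0.1,0,2.5,-10,0,0,0],[-0.1,0,2.5,-50,0,0,0],[-0.1,0,2.5,-90,0,0,0],[-1,0,80,-130,0,0,0],[-1,0,110,-165,0,0,0],[-1,0,110,-165,0,0,0]],
])

```text
t: 15.7
eef_pos: [0.5975, 0.0589, 0.178]
tool_rot: [-0.0, 1.0, 0.017, 0.001]
contact_force: [0.6, -0.9, -0.4]
gripper_width: 0.029
grasp_force: 0.0
```

>>> step_arm([
  [[-1,0,0,0,0,0,0],[-1,0,0,0,0,0,0]],
])

```text
t: 15.87
eef_pos: [0.5992, 0.057, 0.1786]
tool_rot: [0.0, 1.0, 0.013, 0.003]
contact_force: [-0.3, 1.2, 0.2]
gripper_width: -0.001
grasp_force: 0.0
```

```bash
python3 -c "
from h import *
go()
s=cam('side'); c=cam('top')
a=cv2.resize(c[0][170:290,80:240],None,fx=2.5,fy=2.5,interpolation=cv2.INTER_CUBIC);b=cv2.resize(s[0][60:200,270:430],None,fx=2.5,fy=2.5,interpolation=cv2.INTER_CUBIC)
save('p3',np.hstack([a,b[50:350][:300]]))
C={'top':c,'side':s}
# lid: hinge line at case frame
ctr=np.array([.5945,.161])-np.array([[np.cos(.0314),-np.sin(.0314)],[np.sin(.0314),np.cos(.0314)]])@np.array([.04,-.026]); print('case',ctr.round(4))
ex=np.array([np.cos(.0314),np.sin(.0314),0]);ey=np.array([-ex[1],ex[0],0]);ez=np.array([0,0,1.])
h=np.r_[ctr,0.017]+.075*ey
T0=tuple(np.load('top0.npz').values()); S0=tuple(np.load('side0.npz').values())
for phi in np.arange(1.8,2.5,.1):
    # outer tip of tab mid, lid thickness mid (9mm inside toward closed +z)
    u=-np.cos(phi)*ey+np.sin(phi)*ez   # hinge->edge
    n=np.sin(phi)*ey+np.cos(phi)*ez    # outward normal (closed=+z)
    P=h+.162*u+.009*n; 
    Q=[h+.15*u+s*.092*ex for s in(-1,1)]
    print(round(phi,1),P.round(3),proj(T0,P).round(1),proj(S0,P).round(1),[proj(S0,q).round(1).tolist() for q in Q])
"
```

```text
at [0.5992 0.057  0.1786] yaw 1.5 F [-0.3  1.2  0.2] w -0.001 g 0.0 t 15.87
case [0.5537 0.1857]
1.8 [0.55  0.306 0.173] [123.8 221.3] [343.7  67.8] [[303.6, 76.6], [384.4, 72.1]]
1.9 [0.549 0.322 0.167] [117.7 222.8] [342.8  66. ] [[303.2, 74.6], [383.2, 70.1]]
2.0 [0.549 0.336 0.161] [112.1 224.5] [342.   65.1] [[302.8, 73.2], [382.0, 68.8]]
2.1 [0.549 0.35  0.152] [107.2 226.2] [341.1  64.9] [[302.4, 72.6], [380.8, 68.2]]
2.2 [0.548 0.363 0.143] [103. 228.] [340.4  65.4] [[302.1, 72.6], [379.6, 68.3]]
2.3 [0.548 0.375 0.132] [ 99.6 229.8] [339.7  66.5] [[301.9, 73.2], [378.5, 69.0]]
2.4 [0.547 0.386 0.12 ] [ 96.9 231.7] [339.   68.4] [[301.7, 74.5], [377.5, 70.3]]
```

View pics/p3.png

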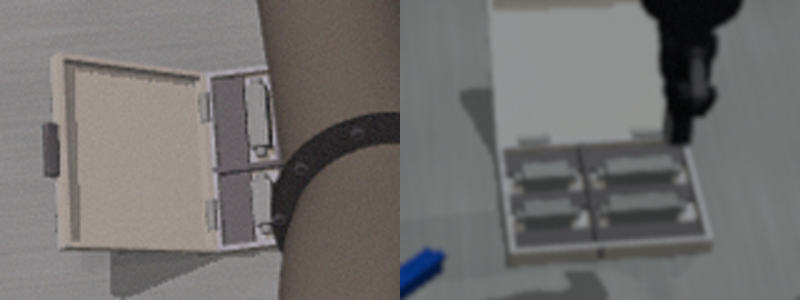

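All four bars are seated: the side crop shows the bars at (548,178), (545,213), (640,172) and (645,208). The lid angle comes out at about 2.35 rad, with its tab tip near y=0.38, z=0.12. I'll go over and behind the lid with the fingers shut, then sweep it shut along its arc.

```bash
python3 -c "
from h import *
go((.546,.43,.215,1.8))"
```

```text
at [0.5973 0.0607 0.176 ] yaw 1.9 F [-0.6 -0.2 -0.6] w 0.0 g 0.0 t 15.97
[-39.3, -370.8, -38.7] [-0.0, -0.0, 0.1]
```

>>> step_arm([
  [[-1,0,0,-39,0,0,0],[-1,-39,-371,-39,0,0,0],[-1,-39,-371,-39,0,0,0],[-1,-39,-371,-39,0,0,0],[-1,-39,-371,-39,0,0,0],[-1,-39,-371,-39,0,0,0],[-1,-39,-371,-39,0,0,0],[-1,-39,-371,-39,0,0,0],[-1,-39,-371,-39,0,0,0],[-1,-39,-371,-39,0,0,0]],
])

```text
t: 16.8
eef_pos: [0.5439, 0.4334, 0.2133]
tool_rot: [0.0, 1.0, 0.018, -0.001]
contact_force: [1.5, 0.6, 0.4]
gripper_width: -0.0
grasp_force: 0.0
```

>>> step_arm([
  [[-1,0,0,0,0,0,0],[-1,0,0,0,0,0,0],[-1,0,0,0,0,0,0]],
])

```text
t: 17.05
eef_pos: [0.5454, 0.4301, 0.2132]
tool_rot: [0.001, 1.0, 0.017, -0.001]
contact_force: [0.8, -0.4, 0.0]
gripper_width: -0.002
grasp_force: 0.0
```

```bash
python3 -c "
from h import *
go((.546,.43,.215,1.8),(.546,.43,.09,1.8))
s=cam('side'); save('l1',cv2.resize(s[0][0:200,230:450],None,fx=2.5,fy=2.5))"
```

```text
at [0.5454 0.4301 0.2132] yaw 2.0 F [ 0.8 -0.4  0. ] w -0.002 g 0.0 t 17.05
[0.6, 0.1, -1.8] [0.1, 0.1, 0.2]
[0.9, -0.1, 123.2] [0.1, 0.1, 0.2]
```

View pics/l1.png

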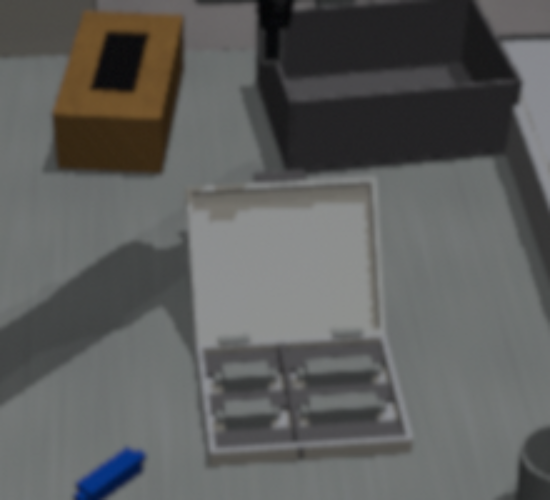

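The picture shows the four seated bars, the tab at (280,178) and the gripper tip at (272,55). I'll check that the tray behind, with its near bottom edge at crop (290,168) and near top corner at (283,105), is clear of the descent.

```bash
python3 -c "
from h import *
S=tuple(np.load('side0.npz').values());T=tuple(np.load('top0.npz').values())
for u,v in((290,168),(500,150)): print('tray bottom',ray(S,(230+u/2.5,v/2.5),0).round(3))
for u,v in((42,235),(37,130)): print('tray top edge',[ray(T,(u,v),z).round(3).tolist() for z in(0,.08)])
hy=.2607
for phi in np.arange(2.3,1.5,-.2): print(round(phi,2),'y',round(hy-.162*np.cos(phi)+.014*np.sin(phi)+.0145,3),'z',round(.017+.162*np.sin(phi)+.014*np.cos(phi)-.03,3))
for phi in np.arange(1.5,-.01,-.15): print(round(phi,2),'y',round(hy-.13*np.cos(phi)+.018*np.sin(phi)+.0145,3),'z',round(.017+.13*np.sin(phi)+.018*np.cos(phi),3))
"
```

```text
tray bottom [0.586 0.576 0.   ]
tray bottom [0.828 0.596 0.   ]
tray top edge [[0.587, 0.571, 0.0], [0.564, 0.531, 0.08]]
tray top edge [[0.873, 0.588, 0.0], [0.832, 0.547, 0.08]]
2.3 y 0.394 z 0.098
2.1 y 0.369 z 0.12
1.9 y 0.341 z 0.136
1.7 y 0.31 z 0.146
1.5 y 0.284 z 0.148
1.35 y 0.264 z 0.148
1.2 y 0.245 z 0.145
1.05 y 0.226 z 0.139
0.9 y 0.208 z 0.13
0.75 y 0.192 z 0.119
0.6 y 0.178 z 0.105
0.45 y 0.166 z 0.09
0.3 y 0.156 z 0.073
0.15 y 0.149 z 0.054
0.0 y 0.145 z 0.035
```

The tray stands at y ≥ 0.53, so it is clear. I descend behind the lid and start the sweep.

>>> step_arm([
  [[-1,0,0,40,0,0,0],[-1,0,0,80,0,0,0],[-1,0,0,115,0,0,0],[-1,0,0,118,0,0,0],[-1,0,12,118,0,0,0],[-1,0,24,118,0,0,0],[-1,0,36,115,0,0,0],[-1,0,48,105,0,0,0],[-1,0,61,93,0,0,0],[-1,0,61,93,0,0,0]],
])

```text
t: 17.93
eef_pos: [0.5525, 0.3668, 0.1281]
tool_rot: [-0.002, 1.0, 0.014, 0.004]
contact_force: [-0.3, 2.6, 1.6]
gripper_width: -0.006
grasp_force: 0.6
```

```bash
python3 -c "
from h import *
go((.549,.341,.136,1.8),(.549,.31,.146,1.8),(.551,.284,.148,1.8))
s=cam('side'); save('l2',cv2.resize(s[0][20:180,230:450],None,fx=2.5,fy=2.5))"
```

```text
at [0.5525 0.3668 0.1281] yaw 1.6 F [-0.3  2.6  1.6] w -0.006 g 0.6 t 17.93
[-4.1, 25.7, -8.1] [-0.2, -0.5, -0.2]
[-4.9, 56.6, -18.2] [-0.2, -0.5, -0.2]
[-3.6, 82.6, -20.3] [-0.2, -0.5, -0.2]
```

View pics/l2.png

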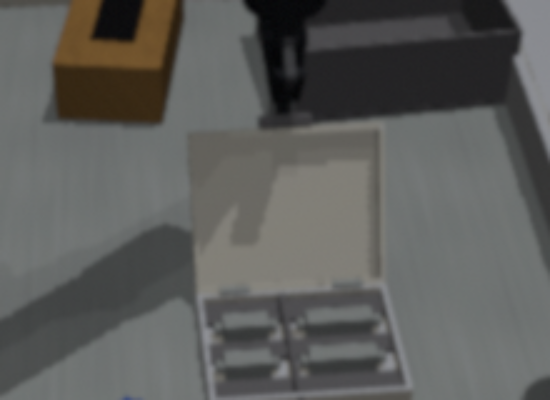

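The finger is behind the tab at (285,115) and the lid moves with about 3 N. I carry on along the arc.

>>> step_arm([
  [[-1,0,14,-9,0,0,0],[-1,0,28,-16,0,0,0],[-1,0,43,-22,0,0,0],[-1,0,59,-26,0,0,0],[-1,0,72,-28,0,0,0],[-1,0,85,-28,0,0,0],[-1,0,95,-28,0,0,0],[-1,0,105,-28,0,0,0],[-1,0,115,-27,0,0,0],[-1,0,124,-25,0,0,0]],
])

```text
t: 18.82
eef_pos: [0.5524, 0.2433, 0.1461]
tool_rot: [0.0, 1.0, 0.016, -0.0]
contact_force: [0.2, -0.1, 1.4]
gripper_width: 0.001
grasp_force: 0.5
```

```bash
python3 -c "
from h import *
go((.552,.245,.145,1.8),(.553,.208,.13,1.8))"
```

```text
at [0.5524 0.2433 0.1461] yaw 1.8 F [ 0.2 -0.1  1.4] w 0.001 g 0.5 t 18.82
[-0.4, -1.7, 1.1] [0.0, 0.0, 0.0]
[-0.6, 35.3, 16.1] [0.0, 0.0, 0.0]
```

>>> step_arm([
  [[-1,0,10,3,0,0,0],[-1,0,19,6,0,0,0],[-1,0,28,10,0,0,0],[-1,0,37,15,0,0,0],[-1,0,45,20,0,0,0],[-1,0,53,26,0,0,0],[-1,0,60,33,0,0,0],[-1,0,67,40,0,0,0],[-1,0,73,47,0,0,0],[-1,0,79,55,0,0,0]],
])

```text
t: 19.65
eef_pos: [0.5551, 0.1649, 0.0908]
tool_rot: [0.0, 1.0, 0.016, -0.0]
contact_force: [1.1, 0.0, 0.7]
gripper_width: -0.005
grasp_force: 0.3
```

```bash
python3 -c "
from h import *
go((.554,.156,.073,1.8),(.554,.145,.036,1.8))"
```

```text
at [0.5551 0.1649 0.0908] yaw 1.8 F [1.1 0.  0.7] w -0.005 g 0.3 t 19.65
[-1.4, 8.8, 17.8] [0.0, 0.0, 0.0]
[-1.8, 19.8, 54.8] [0.0, 0.0, 0.0]
```

>>> step_arm([
  [[-1,0,5,9,0,0,0],[-1,0,10,18,0,0,0],[-1,0,14,27,0,0,0],[-1,0,17,35,0,0,0],[-1,0,19,42,0,0,0],[-1,0,20,47,0,0,0],[-1,0,20,51,0,0,0],[-1,0,20,53,0,0,0],[-1,0,20,53,0,0,0]],
])

```text
t: 20.4
eef_pos: [0.5556, 0.1458, 0.0382]
tool_rot: [-0.0, 1.0, 0.016, -0.0]
contact_force: [0.2, -0.1, -0.1]
gripper_width: 0.001
grasp_force: 0.0
```

>>> step_arm([
  [[-1,0,0,1.5,0,0,0],[-1,0,0,2.5,0,0,0],[-1,0,0,2.5,0,0,0]],
])

```text
t: 20.65
eef_pos: [0.556, 0.1457, 0.0362]
tool_rot: [-0.0, 1.0, 0.016, 0.0]
contact_force: [0.9, -0.3, 0.1]
gripper_width: 0.001
grasp_force: 0.0
```

>>> step_arm([
  [[-1,0,0,1,0,0,0],[-1,0,0,2,0,0,0],[-1,0,0,2,0,0,0]],
])

```text
t: 20.9
eef_pos: [0.5561, 0.1456, 0.035]
tool_rot: [-0.0, 1.0, 0.016, 0.0]
contact_force: [-2.3, -0.6, 8.7]
gripper_width: -0.001
grasp_force: 4.2
```

>>> step_arm([
  [[-1,0,0,1,0,0,0],[-1,0,0,2,0,0,0],[-1,0,0,2,0,0,0]],
])

```text
t: 21.15
eef_pos: [0.5562, 0.1456, 0.0348]
tool_rot: [0.0, 1.0, 0.016, 0.0]
contact_force: [-7.9, -2.5, 26.6]
gripper_width: -0.001
grasp_force: 12.9
```

Rigid contact at z = 0.035, which is the height of the shut lid, with 27 N of press. I retract and check numerically.

>>> step_arm([
  [[-1,0,0,-5,0,0,0],[-1,0,0,-40,0,0,0],[-1,0,0,-80,0,0,0],[-1,0,0,-120,0,0,0],[-1,0,200,-150,0,0,0],[-1,0,200,-150,0,0,0],[-1,0,300,-150,0,0,0],[-1,0,300,-150,0,0,0],[-1,0,300,-150,0,0,0],[-1,0,300,-150,0,0,0]],
])

```text
t: 21.98
eef_pos: [0.5634, -0.1049, 0.1783]
tool_rot: [0.0, 1.0, 0.016, 0.0]
contact_force: [0.4, 0.6, 0.4]
gripper_width: -0.004
grasp_force: 0.0
```

>>> step_arm([
  [[-1,0,60,0,0,0,0],[-1,0,60,0,0,0,0],[-1,0,60,0,0,0,0],[-1,0,60,0,0,0,0]],
])

```text
t: 22.32
eef_pos: [0.5653, -0.1643, 0.1778]
tool_rot: [0.0, 1.0, 0.014, -0.0]
contact_force: [0.5, 0.9, -0.4]
gripper_width: -0.0
grasp_force: 0.0
```

```bash
python3 -c "
from h import *
go()
c=cam('top'); s=cam('side')
T0=tuple(np.load('top0.npz').values());S0=tuple(np.load('side0.npz').values())
ctr=np.array([.5537,.1857]); y=.0314; ex=np.array([np.cos(y),np.sin(y)]); ey=np.array([-ex[1],ex[0]])
# dark grey tab in top & side images near the shut place
for n,c,X in(('top',c,None),('side',s,None)):
    g=cv2.cvtColor(c[0],cv2.COLOR_RGB2GRAY)
    e=proj(c,np.r_[ctr-.081*ey,.026]); print(n,'tab expected',e.round(1))
    m=(g<100).astype(np.uint8); k,l,st,ce=cv2.connectedComponentsWithStats(m)
    for i in range(1,k):
        if 20<st[i,4]<600 and np.hypot(*(ce[i]-e))<25: print('  dark',ce[i].round(1),st[i].tolist())
    q=np.array([proj(c,np.r_[ctr+a*ex+b*ey,.035]) for a,b in((-.08,-.065),(.08,-.065),(.08,.065),(-.08,.065))],np.int32)
    k=np.zeros(g.shape,np.uint8); cv2.fillPoly(k,[q],1); v=g[k>0]; print('  lid area grey',v.mean().round(1),v.std().round(1),v.min(),v.max())
# loose things unmoved: diff outside
for n,c,Z in(('nut',c,T0),):
    pass
C=cam('top')
for n,(u,v) in dict(nut=(341,243),knob=(406,170),cup=(250,145)).items():
    d=cv2.absdiff(C[0][v-14:v+15,u-14:u+15],T0[0][v-14:v+15,u-14:u+15]); print(n,'diff',d.mean().round(1))
for n,(u,v) in dict(nut=(333,281),knob=(442,361),cup=(453,192)).items():
    d=cv2.absdiff(s[0][v-14:v+15,u-14:u+15],S0[0][v-14:v+15,u-14:u+15]); print(n,'diff',d.mean().round(1))
"
```

```text
at [ 0.5653 -0.1643  0.1778] yaw 1.6 F [ 0.5  0.9 -0.4] w -0.0 g 0.0 t 22.32
top tab expected [226.9 226.7]
  lid area grey 158.4 4.1 119 168
side tab expected [352.6 176.5]
  lid area grey 112.8 58.9 5 154
nut diff 70.2
knob diff 9.4
cup diff 6.5
nut diff 21.9
knob diff 6.1
cup diff 4.6
```

The lid area in the top view is uniformly light (shut). The arm hides the nut and the side view of the case, so I move it aside and check those.

>>> step_arm([
  [[-1,0,250,-20,0,0,0],[-1,0,250,-20,0,0,0],[-1,0,250,-20,0,0,0],[-1,0,250,-20,0,0,0],[-1,0,250,-20,0,0,0],[-1,0,250,-20,0,0,0],[-1,0,250,-20,0,0,0],[-1,0,250,-20,0,0,0],[-1,0,250,-20,0,0,0],[-1,0,250,-20,0,0,0]],
])

```text
t: 23.3
eef_pos: [0.5748, -0.4096, 0.1976]
tool_rot: [-0.001, 1.0, 0.018, 0.0]
contact_force: [-0.3, -0.2, 0.3]
gripper_width: 0.003
grasp_force: 0.0
```

```bash
python3 -c "
from h import *
go()
c=cam('top'); s=cam('side')
T0=tuple(np.load('top0.npz').values());S0=tuple(np.load('side0.npz').values())
for C,Z,D in((c,T0,dict(nut=(341,243),knob=(406,170),cup=(250,145))),(s,S0,dict(nut=(333,281),knob=(442,361),cup=(453,192)))):
  for n,(u,v) in D.items():
    a=[cv2.cvtColor(q[0],cv2.COLOR_RGB2GRAY) for q in(C,Z)]; r=cv2.matchTemplate(a[0][v-24:v+25,u-24:u+25],a[1][v-14:v+15,u-14:u+15],cv2.TM_CCOEFF_NORMED); _,mx,_,loc=cv2.minMaxLoc(r); print(n,round(mx,2),loc,'(10,10)=unmoved')
ctr=np.array([.5537,.1857]); y=.0314; ex=np.array([np.cos(y),np.sin(y)]); ey=np.array([-ex[1],ex[0]])
for n,C in(('top',c),('side',s)):
    g=cv2.cvtColor(C[0],cv2.COLOR_RGB2GRAY)
    print(n,[(b,int(g[tuple(proj(C,np.r_[ctr+b/1000*ey,.03 if b<-75 else .035]).round().astype(int)[::-1])])) for b in range(-105,80,6)])
    for a in(-.092,.092): print('  edge',a,[(b,int(g[tuple(proj(C,np.r_[ctr+a*.9*ex+b/1000*ey,.035]).round().astype(int)[::-1])])) for b in range(-90,-59,3)])
"
```

```text
at [ 0.5748 -0.4096  0.1976] yaw 2.0 F [-0.3 -0.2  0.3] w 0.003 g 0.0 t 23.3
nut 1.0 (10, 10) (10,10)=unmoved
knob 1.0 (10, 10) (10,10)=unmoved
cup 0.99 (10, 10) (10,10)=unmoved
nut 1.0 (10, 10) (10,10)=unmoved
knob 0.99 (10, 10) (10,10)=unmoved
cup 0.34 (0, 20) (10,10)=unmoved
top [(-105, 135), (-99, 131), (-93, 137), (-87, 70), (-81, 106), (-75, 114), (-69, 159), (-63, 160), (-57, 128), (-51, 151), (-45, 159), (-39, 142), (-33, 139), (-27, 138), (-21, 146), (-15, 140), (-9, 147), (-3, 143), (3, 142), (9, 153), (15, 130), (21, 137), (27, 151), (33, 157), (39, 136), (45, 142), (51, 160), (57, 135), (63, 163), (69, 159), (75, 160)]
  edge -0.092 [(-90, 140), (-87, 138), (-84, 139), (-81, 94), (-78, 66), (-75, 100), (-72, 166), (-69, 157), (-66, 161), (-63, 165), (-60, 161)]
  edge 0.092 [(-90, 137), (-87, 137), (-84, 140), (-81, 130), (-78, 69), (-75, 93), (-72, 165), (-69, 159), (-66, 162), (-63, 162), (-60, 159)]
side [(-105, 91), (-99, 86), (-93, 57), (-87, 84), (-81, 94), (-75, 157), (-69, 170), (-63, 158), (-57, 161), (-51, 165), (-45, 166), (-39, 165), (-33, 160), (-27, 158), (-21, 164), (-15, 166), (-9, 165), (-3, 165), (3, 166), (9, 163), (15, 158), (21, 143), (27, 76), (33, 46), (39, 39), (45, 41), (51, 42), (57, 43), (63, 46), (69, 47), (75, 48)]
  edge -0.092 [(-90, 98), (-87, 98), (-84, 103), (-81, 114), (-78, 139), (-75, 161), (-72, 169), (-69, 170), (-66, 170), (-63, 170), (-60, 170)]
  edge 0.092 [(-90, 51), (-87, 53), (-84, 52), (-81, 52), (-78, 52), (-75, 51), (-72, 52), (-69, 52), (-66, 52), (-63, 52), (-60, 51)]
```

The lid edge lies at the shut position in both views. The nut, knob and cup match their first pictures in the top view. In the side view the arm hides the cup, and the other two match. I hand in.

```bash
python3 -c "
from station import bot
print(bot.hand_in())"
```

```text
the job is handed in; nothing more can be done
None
```

The job is handed in at about 23 s: the three bars lie in their own pockets, the stored bar is still in its pocket, the lid is pressed shut, and the nut, knob and cup have not moved.

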